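# Push the specimen plate home under the imaging reader

## Task

Lay the flat specimen plate on the imaging reader's stage and push it, rounded nose first, under the low bridge until its nose meets the spring stop hidden inside and has pushed that spring in by about 3 mm, then let go and leave it clamped there. Feel for the stop and push gently: never drive the plate hard into the stop or strike the reader, and leave everything else on the desk where it stands.

Things in the scene. Friction and masses are not known exactly. Their poses are not given: they have to be found in the camera images.
- specimen: The specimen plate: low aluminium plate 150 mm long (its x), 60 mm wide (y), 12 mm thick, about 0.25 kg, two round white wells on top. Corners at its +x end (the nose) rounded; tail square. A grip block stands on top. Starts flat on the desk, nose roughly away from the robot. Origin: centre of its underside; z up.
- specimen_nose (a point): Middle of the nose's end face: 75 mm ahead of the plate's origin along its x, 6 mm above its underside.
- specimen_grip (a point): Middle of the steel grip block on the plate, for lifting it: 30 mm along the plate's x, 20 mm across y, standing from 12 to 30 mm above the underside; 35 mm behind the origin. At home it stays outside the bridge.
- reader: The imaging reader, fixed. Origin: on the desk under the middle of the bridge's mouth; x runs into the tunnel, y across. Grey stage from x = -170 to 130 mm, 124 mm wide, top 10 mm above the desk. White bridge over x = 0 to 80 mm, 124 mm wide, to z = 60 mm, lens and camera on it (from x = 20 mm) to 165 mm. Its tunnel is 62 mm wide, roof 15 mm above the stage (3 mm over the plate).
- stage_lip (a point): Middle of the stage's front edge, on its top: reader x = -170 mm, 10 mm above the desk. From here to the lead-ins the stage is bare, 124 mm wide.
- lead_in (a point): Where the flared lead-ins begin, on the stage's top: reader x = -53 mm. Two guides 14 mm high narrow here from about 88 mm apart to 62 mm at x = -23 mm, then run straight on into the tunnel.
- shoe_spot (a point): Lowest point of a rounded spring shoe in the tunnel's roof: reader x = 16 mm, 9.5 mm above the stage. The arriving nose must lift it 2.5 mm, felt as a bump while the nose is about 5 to 16 mm inside (not the stop). From then on it presses the plate down with about 7 N: the plate drags steadily, roughly 4 to 8 N, and stays clamped where it is left.
- stop_zone (a point): Middle of the zone (reader x = 40 to 72 mm) where the spring stop's face may stand; not measured, set anew each time, to be felt. The stop takes 1 N before it gives, then 1.3 N for each mm pushed in, on top of the drag (the felt push may rise up to half as much again); beyond 4.5 mm (7 N) it is overdriven. Properly home is 2 to 4 mm in, 3.5 to 6 N on the stop.
- stop_unit: Dark steel mount of the spring stop, fixed behind the bridge on the stage; same origin and axes as the reader. It carries the hidden spring stop that faces the mouth.
- vial_rack: White plastic vial rack, same footprint as the plate (150 x 60 mm) but a 40 mm high block with some blue caps standing out of it (to 62 mm). A bystander. Origin: centre of its underside.
- wash_bottle: Clear wash bottle with a blue band, 64 mm diameter, 170 mm high. Bystander. Origin: centre of underside.
- sample_jar: Clear wide jar with a lid, 76 mm diameter, 75 mm high. Bystander. Origin: centre of underside.
- vial_a: Capped vial standing upright, 30 mm diameter, 88 mm high. Bystander. Origin: centre of underside.
- vial_b: A second capped vial of the same kind. Bystander. Origin: centre of underside.
- notebook: Small notebook, 152 x 107 x 15 mm, lying flat. Bystander. Origin: centre of underside.
Mind the look-alikes: they are no part of the job. Of the things that look like the specimen, take the one that is nearest to the robot's base at the start.

How it is judged:
By the outcome, as a careful person would: the job done as asked, in the order asked, and still so for the second after the job is handed in, with the robot touching nothing.
It also fails if it takes over 72 s, if anything falls off the work surface, if the arm or the gripper's body presses on something with over 40 N, if the wrist force passes 120 N, or if a joint passes its speed limit or range.

## Robot

A 6-joint arm with a two-finger parallel gripper is mounted at the origin on the work surface. World frame = base frame: x ahead of the robot, y to its left, z up, the work surface at z = 0. Lengths are in mm, angles in rad, forces in N, time in s.
With the tool pointing down it reaches from about 350 to 775 mm from the base axis. Payload 7.3 kg.
Tool frame: the origin (TCP) lies at the very end of the fingers, on their centre line; the grasp point (between the pads) lies 19 mm behind it (bot.grip_point_offset is the distance from the TCP to the grasp point, in mm); z points along the fingers, y is the line along which they close (so a half turn about z gives the same grasp; the last joint's range is limited). The gripper opens to 92 mm and grips with 3 to 60 N. Pads are 19 mm wide; open, the fingers measure 130 mm over their backs; the gripper's body (75 mm by 190 mm) begins 47 mm behind the grasp point.
Start: joints at [1.049, 0.342, 1.524, -0, 1.275, -0.146], TCP at [192.671, 488.388, 226.741] pointing down, gripper open.
Joint ranges: [-2.53, 2.53], [-0.77, 2.02], [0.04, 2.7], [-1, 4.14], [0.28, 2.66], [-3.11, 3.11]. Speed limits (rad/s): [2.57, 2.57, 3.14, 3.14, 3.14, 3.14].

## Interface

Orientations are given as [roll, pitch, yaw] about the fixed x, y, z axes, in that order (R = Rz(yaw) Ry(pitch) Rx(roll)).
In Python, from plant import bot gives the robot as it stands. The module is installed in compiled form; this text tells all that it offers.
- The arm moves only by the shell command python3 -m jog 'ROWS' [OPENING]. ROWS is JSON, a list of rows, each a list of 6 numbers: the shift along the tool's x, y, z in mm, then the turn, a rotation vector about the tool's x, y, z in rad. In form: [[dx, dy, dz, rx, ry, rz], ...]. A call has 1 to 12 rows; each row shifts and turns the commanded pose from where the row before left it, along the tool's axes as they then stand; what a row does not reach is not made up. A row lasts 1/10 s, in which the tool goes at most 50 mm and 8.59 degrees, less where a joint would pass 70% of its speed; a pose out of reach is approached as far as the arm can. A call with a gripper value outside its range is refused whole. OPENING is the opening in per cent of the stroke, from 0 (shut) to 100 (fully open), set as the call begins (- or left out, the last holds). The fingers move at their own pace and stop on an object; the grip force is fixed at half the most. Time passes only in rows, so rows that do not move let the fingers close. It gives the time, the measured TCP pose, the force, the opening and the grip force at its end, in the units of the state.
- bot.get_obs(): the state, without advancing time (a new reading comes with each control period).
- bot.capture(name): name is "scene" or "top" or "wrist"; returns the picture (384x512x3 uint8, red, green, blue); there is no depth.
- bot.camera_model(name): a dict with "fx", "fy", "cx", "cy" (pixels), "position" and "orientation" of the camera in the world; the wrist camera has in their place "T_tool_cam" (4x4, takes a point from camera to tool coordinates, whose origin is the TCP and whose axes are the flange's). Camera axes: x right, y down, z forward; pixel columns grow to the right and rows downward; lengths in mm; the calibration is good to about 2 mm. The wrist camera is an equidistant fisheye: a pixel r from the principal point sees the ray r / f radians off the axis. A picture is of the moment at which its call begins: read the wrist's pose just before it. camera_model takes no time and is no camera call.
- bot.close_job(): hands the job in; it is judged then, once.
Trained networks look in the newest picture that a camera, given by its name, has taken for a name from the list of things; names that differ only in an ending like _2 or _b are one class to them, and where a whole thing is asked for, a point or a joint stands for the part that bears it (a point fixed in the world has none). Each returns a list of dicts, best first, with "p" (0 to 1); they miss things now and then, are a little off and sometimes report something else, mostly with a low value. They report only what shows in the picture. A call takes as long as a camera call. They do not tell look-alikes from the thing itself.
- bot.outline_of(target, camera): "mask" (384x512 bool, what is visible of it) and "pixel" ([column, row] in pixels, amid what is visible of it).
The state is a dict: "time": time; "joint_positions": joint angles; "dq": joint speeds; "tau": joint torques, N m; "tool_pos": TCP position; "tcp_rot": TCP orientation; "contact_force": force on the tool from outside, world axes, zero at the start; "moment": the same for the moment, N m; "grip_width": finger opening in mm; "finger_force": force on a finger pad.
Only numpy, scipy, OpenCV 4.12 (cv2) and the standard library are available. Lean on these libraries where they do the work, as an engineer would, in place of code of your own. Each camera call takes 0.05 s, during which the arm holds its last target. There are 200 camera calls.

## Working session

There is one attempt and no reset: what is moved stays moved. The work goes in short steps, Python scripts to look and compute and a shell command to move; the robot and the scene stay as the last step left them, time stands still between calls to the robot, and variables do not carry over. Pictures are saved under pics/ and viewed, at most 10 in all, crops included, and the job is handed in when it is done.

```bash
mkdir -p pics
cat > h.py <<'E'
import numpy as np, cv2
from scipy.spatial.transform import Rotation as R
from plant import bot
def save(name,img): cv2.imwrite('pics/'+name+'.png',cv2.cvtColor(img,cv2.COLOR_RGB2BGR))
def Rm(o):
    o=np.array(o,float)
    if o.shape==(3,3): return o
    return R.from_euler('xyz',o).as_matrix() if o.size==3 else R.from_quat(o).as_matrix()
def ray(cam,px,obs=None):
    m=bot.camera_model(cam); px=np.atleast_2d(np.array(px,float))
    u=np.c_[(px[:,0]-m['cx'])/m['fx'],(px[:,1]-m['cy'])/m['fy']]
    if cam=='wrist':
        th=np.linalg.norm(u,axis=1)+1e-12
        d=np.c_[u*(np.sin(th)/th)[:,None],np.cos(th)]
        T=np.array(m['T_tool_cam'],float); obs=obs or bot.get_obs()
        Rt=Rm(obs['tcp_rot']); return Rt@T[:3,3]+np.array(obs['tool_pos']), d@(Rt@T[:3,:3]).T
    return np.array(m['position']), np.c_[u,np.ones(len(u))]@Rm(m['orientation']).T
def onz(cam,px,z,obs=None):
    o,d=ray(cam,px,obs); return (o+d*((z-o[2])/d[:,2])[:,None])
E
python3 - <<'E'
from h import *
o=bot.get_obs(); print(o)
for c in('scene','top','wrist'): print(c,bot.camera_model(c))
a=bot.capture('scene');b=bot.capture('top')
save('both',np.hstack([a,b])[:, :]); 
im=cv2.resize(np.hstack([a,b]),(800,300)); 
save('scene0',a);save('top0',cv2.resize(b,(800,600)))
for t in('specimen','reader','specimen_grip','specimen_nose','vial_rack','stage_lip','lead_in','stop_unit','notebook'):
    for c in ('top','scene'):
        r=bot.outline_of(t,c); print(t,c,[(np.round(x['p'],2),np.round(x['pixel']).tolist(),int(x['mask'].sum()), onz(c,[x['pixel']],0)[0].round().tolist()) for x in r])
E
```

```text
{'time': 0.0, 'joint_positions': array([ 1.04902025e+00,  3.42714603e-01,  1.52500645e+00, -3.57188742e-05,
        1.27538836e+00, -1.46036229e-01]), 'dq': array([ 0.00046656,  0.0008531 ,  0.00078664, -0.00064078,  0.00023013,
        0.000243  ]), 'tau': array([-1.78121936e-03, -4.31237698e+01, -2.44224626e+01,  7.15595065e-02,
        5.59166784e-02, -1.71222337e-04]), 'tool_pos': array([192.45965564, 488.01989217, 226.05286196]), 'tcp_rot': array([-3.14008707e+00, -1.86922561e-04,  2.76586308e+00]), 'contact_force': array([-0.50402582, -0.0737859 ,  0.41586676]), 'moment': array([-0.00478332,  0.01137064, -0.01608237]), 'finger_force': 0.0, 'grip_width': 92.01008179892733}
scene {'fx': 358.2957998472797, 'fy': 358.2957998472797, 'cx': 262.9200989118654, 'cy': 198.0337783153233, 'position': array([1299.34219091,  466.08164726,  791.40877008]), 'orientation': array([-2.25003848, -0.0232156 ,  2.20503563])}
top {'fx': 351.78177499523093, 'fy': 351.78177499523093, 'cx': 252.67458115166954, 'cy': 194.69040337952725, 'position': array([ 487.24178296,  -39.69366912, 1189.4236382 ]), 'o
[... 1749 characters left out ...]
48.0, 0.0])]
stage_lip top [(np.float64(0.67), [184.0, 174.0], 3343, [621.0, 162.0, 0.0])]
stage_lip scene [(np.float64(0.69), [306.0, 247.0], 3682, [607.0, 140.0, -0.0])]
lead_in top [(np.float64(0.92), [185.0, 174.0], 3209, [619.0, 159.0, 0.0])]
lead_in scene []
stop_unit top [(np.float64(0.5), [188.0, 135.0], 102, [754.0, 148.0, 0.0])]
stop_unit scene [(np.float64(0.69), [287.0, 273.0], 189, [728.0, 151.0, 0.0]), (np.float64(0.49), [187.0, 196.0], 511, [655.0, -318.0, 0.0])]
notebook top [(np.float64(0.61), [107.0, 180.0], 1571, [602.0, 421.0, 0.0]), (np.float64(0.44), [255.0, 136.0], 397, [746.0, -81.0, 0.0])]
notebook scene [(np.float64(0.74), [394.0, 289.0], 2014, [597.0, 412.0, 0.0])]
```

View pics/top0.png

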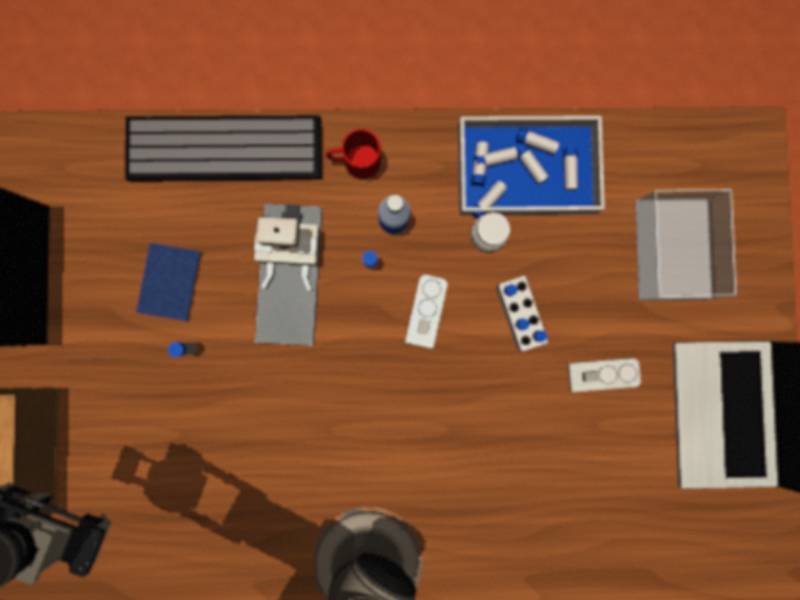

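View pics/scene0.png

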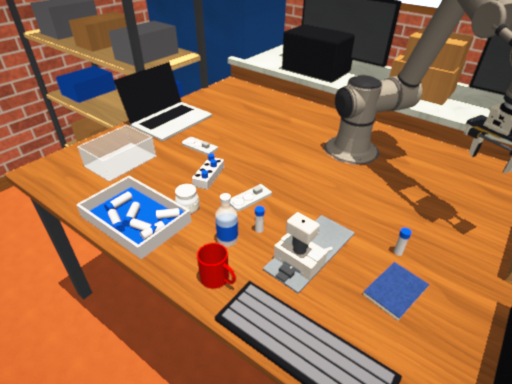

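Run:
```python
from h import *
im=bot.capture('top')
for t,z in(('specimen',12),('reader',10),('vial_rack',40)):
    for x in bot.outline_of(t,'top'):
        c=cv2.findContours(x['mask'].astype(np.uint8),0,2)[0]; c=max(c,key=cv2.contourArea)[:,0]
        P=onz('top',c,z)[:,:2].astype(np.float32); r=cv2.minAreaRect(P)
        print(t,x['p'],np.round(r[0],1),np.round(r[1],1),r[2],cv2.boxPoints(r).round().tolist())
# stage corners by eye in 800x600 picture
P=np.array([[256,342],[314,345],[321,206],[263,205],[266,286],[310,288]])*.64
print(onz('top',P,10).round(1))
save('crop1',cv2.resize(im[150:260,150:300],(800,587),interpolation=cv2.INTER_CUBIC))
```

```text
specimen 0.63 [ 389.6 -515.2] [ 66.6 154.9] 3.814701557159424 [[351.0, -440.0], [362.0, -595.0], [428.0, -590.0], [418.0, -436.0]]
specimen 0.58 [ 531.3 -135.4] [ 65.5 149.5] 73.68753814697266 [[450.0, -146.0], [594.0, -188.0], [612.0, -125.0], [469.0, -83.0]]
reader 0.97 [612.9 165.5] [137.1 300.6] 87.26647186279297 [[459.0, 104.0], [760.0, 90.0], [766.0, 227.0], [466.0, 241.0]]
reader 0.36 [458.  385.8] [59.3 33. ] 89.1630630493164 [[441.0, 356.0], [474.0, 356.0], [475.0, 415.0], [442.0, 416.0]]
vial_rack 0.86 [ 522.6 -333.1] [153.4  70.2] 18.61564826965332 [[439.0, -324.0], [461.0, -391.0], [606.0, -342.0], [584.0, -275.0]]
[[469.3 228.1  10. ]
 [461.1 105.1  10. ]
 [760.6  88.   10. ]
 [763.9 212.7  10. ]
 [588.6 206.7  10. ]
 [583.2 112.8  10. ]]
```

View pics/crop1.png

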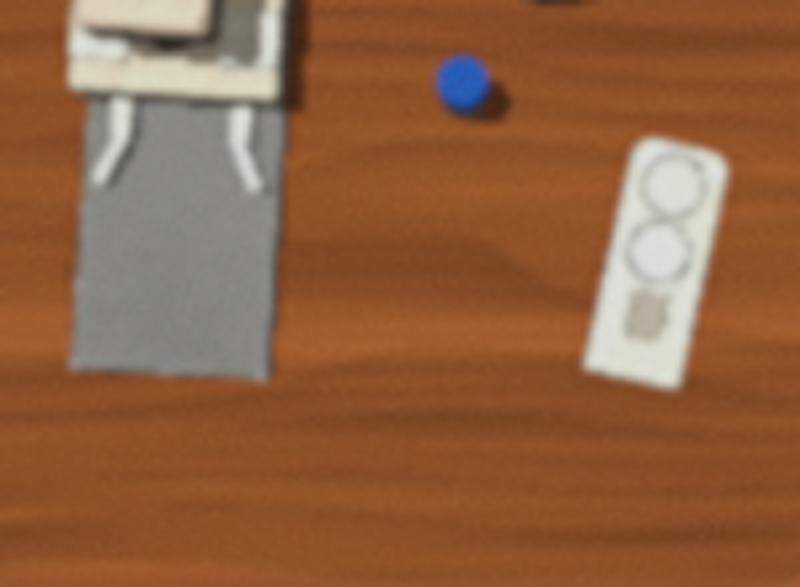

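```bash
python3 -m jog '[[-15,-13,0,0,0,0],[-30,-27,0,0,0,0],[-30,-27,0,0,0,0],[-30,-27,0,0,0,0],[-30,-27,0,0,0,0],[-30,-27,0,0,0,0],[-30,-27,0,0,0,0],[-30,-27,0,0,0,0],[-30,-27,0,0,0,0],[-30,-27,0,0,0,0],[-30,-27,0,0,0,0],[-30,-27,0,0,0,0]]'
python3 -m jog '[[-30,-27,0,0,0,0],[-30,-27,0,0,0,0],[-30,-27,0,0,0,0],[-30,-27,0,0,0,0],[-30,-27,0,0,0,0],[-14,-13,0,0,0,-0.09],[0,0,0,0,0,0],[0,0,0,0,0,0],[0,0,0,0,0,0]]'
cat > w.py <<'E'
from h import *
import sys
n=sys.argv[1]; t=sys.argv[2]; z=float(sys.argv[3])
o=bot.get_obs(); im=bot.capture('wrist'); save(n,im)
print(o['tool_pos'].round(1),o['tcp_rot'].round(4),o['contact_force'].round(2))
for x in bot.outline_of(t,'wrist'):
    c=cv2.findContours(x['mask'].astype(np.uint8),0,2)[0]; c=max(c,key=cv2.contourArea)[:,0]
    P=onz('wrist',c,z,o)[:,:2].astype(np.float32); r=cv2.minAreaRect(P)
    print(t,round(x['p'],2),np.round(x['pixel']),np.round(r[0],1),np.round(r[1],1),r[2],cv2.boxPoints(r).round().tolist())
E
python3 w.py w1 specimen 12
```

```text
time: 2.4
tool_pos: [400.4, 71.8, 227.0]
tcp_rot: [3.141, 0.001, 2.766]
contact_force: [1.4, -0.7, -0.3]
grip_width: 92.1
finger_force: 0.0
time: 3.3
tool_pos: [497.6, -123.4, 226.8]
tcp_rot: [3.141, -0.0, 2.855]
contact_force: [0.1, 0.0, 0.2]
grip_width: 91.7
finger_force: 0.0
[ 497.6 -123.4  226.8] [ 3.1412e+00 -4.0000e-04  2.8554e+00] [0.09 0.01 0.19]
specimen 0.83 [251. 185.] [ 531.3 -132.5] [ 61.3 152.2] 76.22130584716797 [[450.0, -144.0], [598.0, -180.0], [613.0, -121.0], [465.0, -85.0]]
specimen 0.67 [ 19. 171.] [ 389.5 -496.3] [ 62.1 139.2] 4.15499210357666 [[353.0, -429.0], [364.0, -568.0], [426.0, -563.0], [415.0, -425.0]]
```

View pics/w1.png

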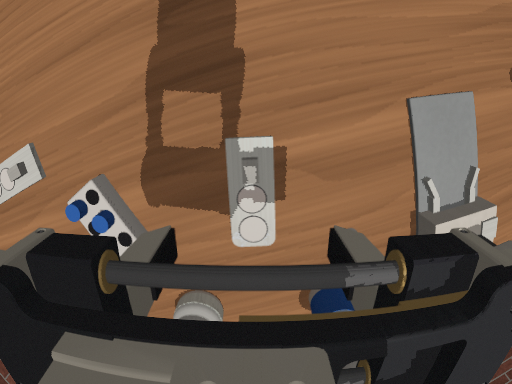

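```bash
python3 -m jog '[[0,0,15,0,0,-0.043],[0,0,30,0,0,0],[0,0,30,0,0,0],[0,0,30,0,0,0],[0,0,30,0,0,0],[0,0,20,0,0,0],[0,0,8,0,0,0],[0,0,0,0,0,0],[0,0,0,0,0,0]]'
python3 w.py w2 specimen 12; python3 -c "
import cv2;a=cv2.imread('pics/w2.png')[60:330,130:390];cv2.imwrite('pics/w2c.png',cv2.resize(a,None,fx=2.2,fy=2.2,interpolation=cv2.INTER_CUBIC))"
```

```text
time: 4.3
tool_pos: [498.7, -124.4, 64.7]
tcp_rot: [-3.141, 0.002, 2.899]
contact_force: [0.1, 0.3, 0.0]
grip_width: 91.7
finger_force: 0.0
[ 498.7 -124.4   64.7] [-3.1414e+00  1.7000e-03  2.8991e+00] [0.08 0.26 0.01]
specimen 0.75 [250. 218.] [ 500.9 -124.7] [60.9 90.9] 75.63460540771484 [[449.0, -143.0], [537.0, -166.0], [552.0, -107.0], [464.0, -84.0]]
```

View pics/w2c.png

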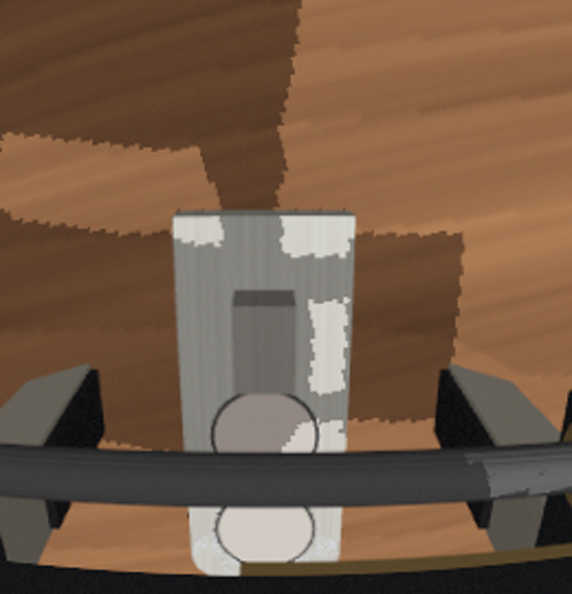

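Run:
```python
from h import *
o=bot.get_obs()
f=lambda p,z: onz('wrist',np.array(p)/2.2+[130,60],z,o)[:,:2].round(1).tolist()
print(f([[234,304],[295,304],[235,392],[295,392]],30)); print(f([[174,213],[354,213],[184,440],[345,440]],12))
```

```text
[[481.1, -129.6], [485.6, -111.4], [510.0, -136.9], [514.7, -118.1]]
[[451.7, -143.1], [465.7, -86.2], [532.8, -163.3], [546.9, -106.0]]
```

```bash
python3 -m jog '[[1,0,20,0,0,0],[0,0,20,0,0,0],[0,0,8,0,0,0],[0,0,0,0,0,0],[0,0,0,0,0,0]]'
python3 -m jog '[[0,0,0,0,0,0],[0,0,0,0,0,0],[0,0,0,0,0,0],[0,0,0,0,0,0],[0,0,0,0,0,0],[0,0,0,0,0,0],[0,0,0,0,0,0],[0,0,0,0,0,0]]' 0
```

```text
time: 4.9
tool_pos: [497.7, -124.5, 16.5]
tcp_rot: [-3.141, 0.001, 2.899]
contact_force: [0.5, -0.8, 0.4]
grip_width: 91.8
finger_force: 0.0
time: 5.7
tool_pos: [497.1, -124.2, 15.7]
tcp_rot: [3.141, -0.0, 2.899]
contact_force: [0.1, 0.1, 0.2]
grip_width: 32.2
finger_force: 0.0
```

```bash
python3 -m jog '[[0,0,0,0,0,0],[0,0,0,0,0,0],[0,0,0,0,0,0],[0,0,0,0,0,0],[0,0,0,0,0,0]]'
python3 -m jog '[[0,0,-5,0,0,0],[0,0,-10,0,0,0],[0,0,-20,0,0,0],[0,0,-25,0,0,0],[0,0,-25,0,0,0],[0,0,-25,0,0,0],[0,0,-25,0,0,0],[0,0,-25,0,0,0],[0,0,-25,0,0,0],[0,0,-20,0,0,0],[0,0,-10,0,0,0],[0,0,0,0,0,0]]'
```

```text
time: 6.2
tool_pos: [497.1, -124.2, 15.7]
tcp_rot: [3.142, -0.0, 2.899]
contact_force: [0.6, -0.3, -1.0]
grip_width: 20.0
finger_force: 30.0
time: 7.4
tool_pos: [497.5, -124.3, 232.2]
tcp_rot: [-3.141, 0.003, 2.899]
contact_force: [0.5, -1.0, -2.6]
grip_width: 19.2
finger_force: 30.0
```

```bash
python3 -m jog '[[1,12,0,0,0,0],[2,25,0,0,0,0],[2,30,0,0,0,0],[2,30,0,0,0,0],[2,30,0,0,0,0],[2,30,0,0,0,0],[2,25,0,0,0,0],[2,14,0,0,0,0],[1,5,0,0,0,-0.06],[0,0,0,0,0,-0.08],[0,0,0,0,0,-0.05],[0,0,0,0,0,0]]'
python3 -m jog '[[0,0,0,0,0,0],[0,0,0,0,0,0]]'; python3 w.py w3 reader 10
```

```text
time: 8.6
tool_pos: [529.3, 74.9, 229.8]
tcp_rot: [-3.141, -0.002, 3.089]
contact_force: [0.2, 0.6, -2.4]
grip_width: 19.7
finger_force: 30.0
time: 8.8
tool_pos: [529.7, 74.6, 230.4]
tcp_rot: [-3.142, -0.001, 3.088]
contact_force: [0.8, 0.0, -2.2]
grip_width: 19.4
finger_force: 30.0
[529.7  74.6 230.4] [-3.1416e+00 -7.0000e-04  3.0875e+00] [ 0.76  0.04 -2.24]
reader 0.55 [328. 163.] [551.5 166.6] [125.3 173.8] 86.38127136230469 [[461.0, 110.0], [634.0, 99.0], [642.0, 224.0], [469.0, 235.0]]
```

View pics/w3.png

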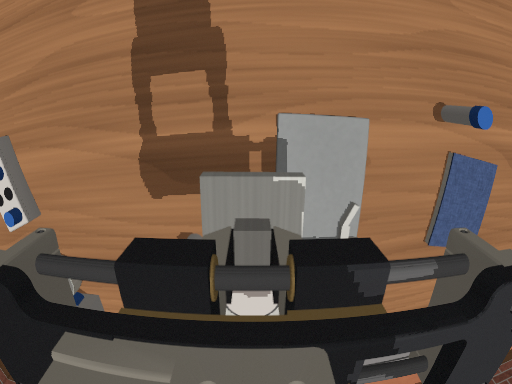

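```bash
python3 - <<'E'
from h import *
o=bot.get_obs()
im=cv2.imread('pics/w3.png'); g=cv2.cvtColor(im,cv2.COLOR_BGR2HSV)
x=[r for r in bot.outline_of('reader','wrist')][0]; m=x['mask']
# refine edges on mask: left, right, lip
def fit(p):
    vx,vy,x0,y0=cv2.fitLine(p.astype(np.float32),cv2.DIST_HUBER,0,.01,.01).ravel(); return np.array([vx,vy]),np.array([x0,y0])
rows=range(125,165); L=onz('wrist',[[np.flatnonzero(m[r])[0]-.5,r] for r in rows],10,o)[:,:2]
rows=range(125,225); Rr=onz('wrist',[[np.flatnonzero(m[r])[-1]+.5,r] for r in rows],10,o)[:,:2]
C=onz('wrist',[[c,np.flatnonzero(m[:,c])[0]-.5] for c in range(285,362)],10,o)[:,:2]
for p in(L,Rr,C):
    d,q=fit(p); print(np.degrees(np.arctan2(d[1],d[0])).round(2),q.round(1))
# w1 picks
o1=dict(tool_pos=[497.6,-123.4,226.8],tcp_rot=[3.1412,-.0004,2.8554])
print(onz('wrist',[[409,98.5],[473,93],[416,210],[480,200],[427,179],[473,168]],10,o1)[:,:2].round(1))
print(onz('wrist',[[427,179],[473,168],[416,212],[497,203]],24,o1)[:,:2].round(1))
E
python3 -c "
import cv2;a=cv2.imread('pics/w3.png')[100:250,190:390];cv2.imwrite('pics/w3c.png',cv2.resize(a,None,fx=4,fy=4,interpolation=cv2.INTER_CUBIC))"
```

```text
-4.16 [504.7 107.9]
-3.63 [548.5 229.1]
85.42 [465.8 172.4]
[[462.8 110.6]
 [474.  233. ]
 [625.6  95.7]
 [649.6 228.7]
 [582.9 120.3]
 [589.9 214.4]]
[[577.  112. ]
 [583.7 202.6]
 [621.2  88.1]
 [659.7 259. ]]
```

View pics/w3c.png

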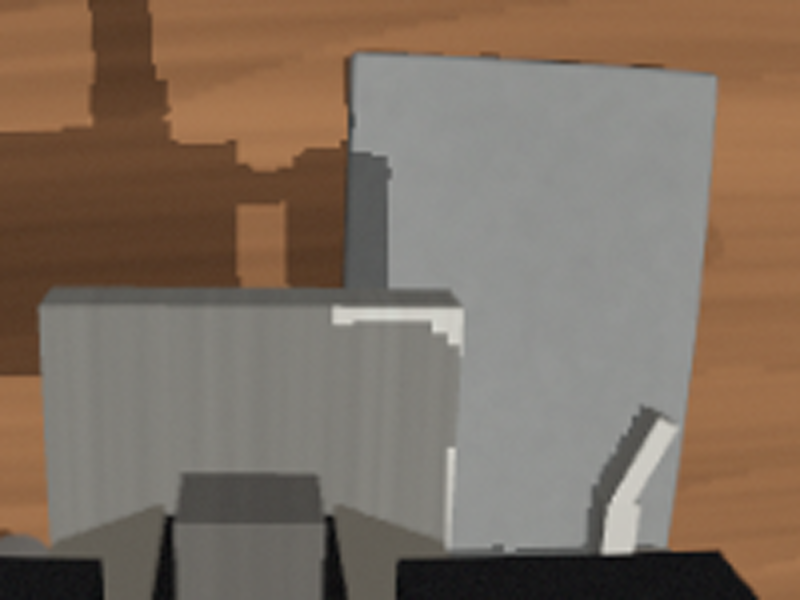

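```bash
python3 -m jog '[[8,10,0,0,0,0],[15,20,0,0,0,0],[18,25,0,0,0,0],[18,25,0,0,0,0],[12,14.5,10,0,0,0.014],[0,0,25,0,0,0],[0,0,30,0,0,0],[0,0,30,0,0,0],[0,0,30,0,0,0],[0,0,25,0,0,0],[0,0,15,0,0,0],[0,0,5,0,0,0]]'
python3 -m jog '[[0,0,0,0,0,0],[0,0,0,0,0,0],[0,0,0,0,0,0]]'; python3 w.py w4 reader 10;python3 -c "
import cv2;a=cv2.imread('pics/w4.png');cv2.imwrite('pics/w4c.png',cv2.resize(a[50:350,80:430],None,fx=2,fy=2,interpolation=cv2.INTER_CUBIC))"
```

```text
time: 10.15
tool_pos: [462.5, 173.2, 59.3]
tcp_rot: [-3.141, -0.003, 3.075]
contact_force: [-0.8, -0.1, -3.2]
grip_width: 19.7
finger_force: 30.0
time: 10.45
tool_pos: [464.6, 173.1, 61.8]
tcp_rot: [3.141, 0.002, 3.075]
contact_force: [0.3, 0.1, -1.8]
grip_width: 19.6
finger_force: 30.0
[464.6 173.1  61.8] [3.1409e+00 2.1000e-03 3.0748e+00] [ 0.26  0.09 -1.84]
reader 0.67 [199. 225.] [471.3 123.6] [23.4 26.8] 86.92184448242188 [[457.0, 113.0], [484.0, 111.0], [485.0, 135.0], [458.0, 136.0]]
```

View pics/w4c.png

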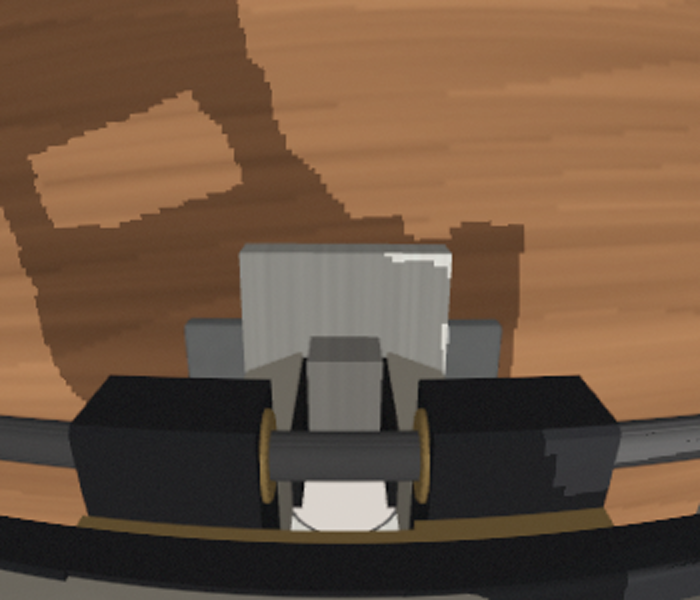

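Run:
```python
from h import *
o=bot.get_obs();f=lambda p,z: onz('wrist',np.array(p)/2+[80,50],z,o)[:,:2]
a=f([[187,321],[499,321]],10);b=f([[241,254],[450,254]],58)
print(a.round(1),b.round(1))
d=np.array([.9978,-.067]);n=np.array([.067,.9978])
print(a@n,a@d,b@n,b@d, (o['tool_pos'][:2]@n, o['tool_pos'][:2]@d))
```

```text
[[459.9 114.8]
 [467.8 233.3]] [[424.4 148.2]
 [428.2 206.4]]
[145.31255908 264.15127698] [451.20361954 451.14352142] [176.26304794 234.62640636] [413.51597103 413.47604678] (np.float64(203.74694069539447), np.float64(451.8449998109841))
```

```bash
python3 -m jog '[[0,-0.5,10,0,0,0],[0,0,12,0,0,0],[0,0,8,0,0,0],[0,0,3,0,0,0],[0,0,0,0,0,0],[0,0,0,0,0,0]]'
python3 -m jog '[[0,0,1,0,0,0],[0,0,0,0,0,0],[0,0,0,0,0,0]]'
python3 -m jog '[[0,0,1,0,0,0],[0,0,0,0,0,0],[0,0,0,0,0,0]]'
```

```text
time: 11.15
tool_pos: [464.1, 172.4, 27.7]
tcp_rot: [3.141, 0.0, 3.075]
contact_force: [0.5, 0.0, -1.2]
grip_width: 19.6
finger_force: 30.0
time: 11.45
tool_pos: [464.0, 172.4, 26.9]
tcp_rot: [3.141, 0.0, 3.075]
contact_force: [-0.2, -0.0, -1.5]
grip_width: 20.2
finger_force: 30.0
time: 11.75
tool_pos: [464.0, 172.4, 25.8]
tcp_rot: [3.141, 0.0, 3.075]
contact_force: [0.0, 0.1, -1.9]
grip_width: 19.7
finger_force: 30.0
```

```bash
python3 -m jog '[[0,0,0.5,0,0,0],[0,0,0,0,0,0],[0,0,0,0,0,0]]'
python3 -m jog '[[0,0,0.5,0,0,0],[0,0,0,0,0,0],[0,0,0,0,0,0]]'
```

```text
time: 12.05
tool_pos: [464.1, 172.4, 25.7]
tcp_rot: [3.141, 0.001, 3.075]
contact_force: [-1.8, 0.3, 5.7]
grip_width: 19.5
finger_force: 30.0
time: 12.35
tool_pos: [464.1, 172.4, 25.6]
tcp_rot: [3.141, 0.001, 3.075]
contact_force: [-3.9, -0.8, 11.0]
grip_width: 19.5
finger_force: 30.0
```

```bash
python3 -m jog '[[0,0,-0.8,0,0,0],[-2,0,0,0,0,0],[-4,0,0,0,0,0],[-4,0,0,0,0,0],[-4,0,0,0,0,0],[-4,0,0,0,0,0],[-2,0,0,0,0,0],[0,0,0,0,0,0],[0,0,0,0,0,0]]'
python3 -m jog '[[-2,0,0,0,0,0],[-2,0,0,0,0,0],[-2,0,0,0,0,0],[-2,0,0,0,0,0],[-2,0,0,0,0,0],[0,0,0,0,0,0],[0,0,0,0,0,0]]'
python3 -m jog '[[-2,0,0,0,0,0],[-2,0,0,0,0,0],[-2,0,0,0,0,0],[-2,0,0,0,0,0],[-2,0,0,0,0,0],[0,0,0,0,0,0],[0,0,0,0,0,0]]'
```

```text
time: 13.25
tool_pos: [484.9, 171.0, 25.7]
tcp_rot: [3.141, 0.002, 3.075]
contact_force: [1.4, -0.4, 3.5]
grip_width: 19.3
finger_force: 30.0
time: 13.95
tool_pos: [493.9, 170.4, 25.7]
tcp_rot: [3.141, 0.0, 3.075]
contact_force: [-1.0, 0.1, 5.0]
grip_width: 19.4
finger_force: 30.0
time: 14.65
tool_pos: [503.9, 169.7, 25.7]
tcp_rot: [3.141, 0.0, 3.075]
contact_force: [-0.7, 0.9, 4.8]
grip_width: 19.8
finger_force: 30.0
```

```bash
python3 -m jog '[[-2,0,0,0,0,0],[-2,0,0,0,0,0],[-2,0,0,0,0,0],[-2,0,0,0,0,0],[0,0,0,0,0,0],[0,0,0,0,0,0]]'
python3 -m jog '[[-2,0,0,0,0,0],[-2,0,0,0,0,0],[-2,0,0,0,0,0],[-2,0,0,0,0,0],[0,0,0,0,0,0],[0,0,0,0,0,0]]'
python3 -m jog '[[-2,0,0,0,0,0],[-2,0,0,0,0,0],[-2,0,0,0,0,0],[0,0,0,0,0,0],[0,0,0,0,0,0]]'
```

```text
time: 15.25
tool_pos: [511.9, 169.2, 25.7]
tcp_rot: [3.141, 0.0, 3.075]
contact_force: [-0.2, 0.5, 5.1]
grip_width: 19.9
finger_force: 30.0
time: 15.85
tool_pos: [519.9, 168.7, 25.7]
tcp_rot: [3.141, 0.0, 3.075]
contact_force: [-0.8, -1.0, 4.4]
grip_width: 19.7
finger_force: 30.0
time: 16.35
tool_pos: [525.9, 168.3, 25.7]
tcp_rot: [3.141, 0.0, 3.075]
contact_force: [-0.6, 0.2, 5.0]
grip_width: 19.8
finger_force: 30.0
```

```bash
for i in 1 2; do :; done
python3 -m jog '[[-1,0,0,0,0,0],[-1,0,0,0,0,0],[-1,0,0,0,0,0],[-1,0,0,0,0,0],[0,0,0,0,0,0],[0,0,0,0,0,0]]' | egrep 'pos|cont'
python3 -m jog '[[-1,0,0,0,0,0],[-1,0,0,0,0,0],[-1,0,0,0,0,0],[0,0,0,0,0,0],[0,0,0,0,0,0]]' | egrep 'pos|cont'
python3 -m jog '[[-1,0,0,0,0,0],[-1,0,0,0,0,0],[-1,0,0,0,0,0],[0,0,0,0,0,0],[0,0,0,0,0,0]]' | egrep 'pos|cont'
```

```text
tool_pos: [529.7, 168.0, 25.6]
contact_force: [-1.5, 0.9, 6.3]
tool_pos: [532.7, 167.8, 25.7]
contact_force: [-1.8, -0.2, 4.9]
tool_pos: [533.5, 167.7, 25.6]
contact_force: [-7.9, -0.6, 10.8]
```

```bash
python3 -m jog '[[-1,0,0,0,0,0],[-1,0,0,0,0,0],[-1,0,0,0,0,0],[0,0,0,0,0,0],[0,0,0,0,0,0]]' | egrep 'pos|cont'
python3 -m jog '[[-1,0,0,0,0,0],[-1,0,0,0,0,0],[-1,0,0,0,0,0],[0,0,0,0,0,0],[0,0,0,0,0,0]]' | egrep 'pos|cont'
```

```text
tool_pos: [535.6, 167.6, 25.6]
contact_force: [-11.9, 0.6, 14.3]
tool_pos: [539.6, 167.3, 25.7]
contact_force: [-7.9, 1.0, 11.5]
```

```bash
python3 -m jog '[[-1,0,0,0,0,0],[-1,0,0,0,0,0],[-1,0,0,0,0,0],[-1,0,0,0,0,0],[-1,0,0,0,0,0],[0,0,0,0,0,0],[0,0,0,0,0,0]]' | egrep 'pos|cont'
python3 -m jog '[[-1,0,0,0,0,0],[-1,0,0,0,0,0],[-1,0,0,0,0,0],[-1,0,0,0,0,0],[-1,0,0,0,0,0],[0,0,0,0,0,0],[0,0,0,0,0,0]]' | egrep 'pos|cont'
python3 -m jog '[[-1,0,0,0,0,0],[-1,0,0,0,0,0],[-1,0,0,0,0,0],[-1,0,0,0,0,0],[-1,0,0,0,0,0],[0,0,0,0,0,0],[0,0,0,0,0,0]]' | egrep 'pos|cont|tcp|time'
```

```text
tool_pos: [545.1, 167.0, 25.7]
contact_force: [-7.5, 0.1, 10.0]
tool_pos: [550.1, 166.7, 25.7]
contact_force: [-7.3, 0.2, 10.6]
time: 21.05
tool_pos: [555.0, 166.3, 25.6]
tcp_rot: [-3.141, -0.003, 3.075]
contact_force: [-5.9, -0.1, 9.6]
```

```bash
python3 -m jog '[[-1,0,0,0,0,0],[-1,0,0,0,0,0],[-1,0,0,0,0,0],[-1,0,0,0,0,0],[-1,0,0,0,0,0],[0,0,0,0,0,0],[0,0,0,0,0,0]]' | egrep 'pos|cont'
python3 -m jog '[[-1,0,0,0,0,0],[0,0,0,0,0,0],[0,0,0,0,0,0]]' | egrep 'pos|cont'
python3 -m jog '[[-1,0,0,0,0,0],[0,0,0,0,0,0],[0,0,0,0,0,0]]' | egrep 'pos|cont'
```

```text
tool_pos: [560.0, 166.0, 25.7]
contact_force: [-5.7, 0.6, 9.7]
tool_pos: [561.0, 165.9, 25.7]
contact_force: [-6.7, 1.6, 9.5]
tool_pos: [562.0, 165.9, 25.7]
contact_force: [-8.3, 0.2, 9.9]
```

```bash
python3 -m jog '[[-1,0,0,0,0,0],[0,0,0,0,0,0],[0,0,0,0,0,0]]' | egrep 'pos|cont'
python3 -m jog '[[-1,0,0,0,0,0],[0,0,0,0,0,0],[0,0,0,0,0,0]]' | egrep 'pos|cont'
```

```text
tool_pos: [563.0, 165.8, 25.7]
contact_force: [-7.1, 0.3, 9.3]
tool_pos: [564.0, 165.7, 25.7]
contact_force: [-6.6, -0.0, 9.7]
```

```bash
python3 -m jog '[[-1,0,0,0,0,0],[0,0,0,0,0,0],[0,0,0,0,0,0]]' | egrep 'pos|cont'
python3 -m jog '[[-1,0,0,0,0,0],[0,0,0,0,0,0],[0,0,0,0,0,0]]' | egrep 'pos|cont'
python3 -m jog '[[-1,0,0,0,0,0],[0,0,0,0,0,0],[0,0,0,0,0,0]]' | egrep 'pos|cont'
```

```text
tool_pos: [565.0, 165.7, 25.7]
contact_force: [-6.5, -0.1, 9.4]
tool_pos: [566.0, 165.6, 25.7]
contact_force: [-6.5, 0.9, 10.9]
tool_pos: [567.0, 165.5, 25.7]
contact_force: [-6.0, 0.8, 10.3]
```

```bash
python3 -m jog '[[-1,0,0,0,0,0],[0,0,0,0,0,0],[0,0,0,0,0,0]]' | egrep 'pos|cont'
python3 -m jog '[[-1,0,0,0,0,0],[0,0,0,0,0,0],[0,0,0,0,0,0]]' | egrep 'pos|cont'
python3 -m jog '[[-1,0,0,0,0,0],[0,0,0,0,0,0],[0,0,0,0,0,0]]' | egrep 'pos|cont'
```

```text
tool_pos: [568.0, 165.5, 25.7]
contact_force: [-6.3, -0.3, 9.4]
tool_pos: [569.0, 165.4, 25.7]
contact_force: [-7.2, 1.5, 10.3]
tool_pos: [570.0, 165.4, 25.7]
contact_force: [-5.9, 1.1, 10.1]
```

```bash
python3 -m jog '[[-1,0,0,0,0,0],[0,0,0,0,0,0],[0,0,0,0,0,0]]' | egrep 'pos|cont'
python3 -m jog '[[-1,0,0,0,0,0],[0,0,0,0,0,0],[0,0,0,0,0,0]]' | egrep 'pos|cont'
python3 -m jog '[[-1,0,0,0,0,0],[0,0,0,0,0,0],[0,0,0,0,0,0]]' | egrep 'pos|cont'
```

```text
tool_pos: [571.0, 165.3, 25.7]
contact_force: [-6.3, 0.4, 9.7]
tool_pos: [572.0, 165.2, 25.7]
contact_force: [-6.1, 0.4, 9.9]
tool_pos: [573.0, 165.1, 25.7]
contact_force: [-6.3, 0.4, 9.8]
```

```bash
python3 -m jog '[[-1,0,0,0,0,0],[0,0,0,0,0,0],[0,0,0,0,0,0]]' | egrep 'pos|cont'
python3 -m jog '[[-1,0,0,0,0,0],[0,0,0,0,0,0],[0,0,0,0,0,0]]' | egrep 'pos|cont'
python3 -m jog '[[-1,0,0,0,0,0],[0,0,0,0,0,0],[0,0,0,0,0,0]]' | egrep 'pos|cont'
```

```text
tool_pos: [574.0, 165.1, 25.7]
contact_force: [-6.4, 0.0, 9.7]
tool_pos: [575.0, 165.0, 25.7]
contact_force: [-6.7, 0.6, 9.2]
tool_pos: [576.0, 165.0, 25.6]
contact_force: [-6.7, 0.2, 10.0]
```

```bash
python3 -m jog '[[-1,0,0,0,0,0],[0,0,0,0,0,0],[0,0,0,0,0,0]]' | egrep 'pos|cont'
python3 -m jog '[[-1,0,0,0,0,0],[0,0,0,0,0,0],[0,0,0,0,0,0]]' | egrep 'pos|cont'
python3 -m jog '[[-1,0,0,0,0,0],[0,0,0,0,0,0],[0,0,0,0,0,0]]' | egrep 'pos|cont|time'
```

```text
tool_pos: [577.0, 164.9, 25.7]
contact_force: [-6.7, 0.4, 9.1]
tool_pos: [578.0, 164.8, 25.7]
contact_force: [-6.5, 0.1, 9.8]
time: 27.45
tool_pos: [579.0, 164.8, 25.7]
contact_force: [-6.2, -0.2, 10.2]
```

```bash
python3 -m jog '[[-1,0,0,0,0,0],[0,0,0,0,0,0],[0,0,0,0,0,0]]' | egrep 'pos|cont'
python3 -m jog '[[-1,0,0,0,0,0],[0,0,0,0,0,0],[0,0,0,0,0,0]]' | egrep 'pos|cont'
python3 -m jog '[[-1,0,0,0,0,0],[0,0,0,0,0,0],[0,0,0,0,0,0]]' | egrep 'pos|cont|time'
```

```text
tool_pos: [580.0, 164.7, 25.7]
contact_force: [-7.2, 1.2, 9.4]
tool_pos: [580.9, 164.7, 25.7]
contact_force: [-6.7, 1.0, 9.3]
time: 28.35
tool_pos: [581.4, 164.6, 25.7]
contact_force: [-8.8, 0.5, 10.8]
```

```bash
python3 -m jog '[[0,0,0,0,0,0],[0,0,0,0,0,0],[0,0,0,0,0,0]]' | egrep 'pos|cont'
python3 -m jog '[[-0.5,0,0,0,0,0],[0,0,0,0,0,0],[0,0,0,0,0,0]]' | egrep 'pos|cont'
python3 -m jog '[[-0.5,0,0,0,0,0],[0,0,0,0,0,0],[0,0,0,0,0,0],[0,0,0,0,0,0]]' | egrep 'pos|cont|time'
```

```text
tool_pos: [581.4, 164.6, 25.7]
contact_force: [-9.0, 0.2, 10.3]
tool_pos: [581.6, 164.6, 25.7]
contact_force: [-8.9, 0.5, 11.4]
time: 29.35
tool_pos: [582.0, 164.5, 25.7]
contact_force: [-9.7, 0.7, 11.8]
```

```bash
python3 -m jog '[[-0.6,0,0,0,0,0],[0,0,0,0,0,0],[0,0,0,0,0,0]]' | egrep 'pos|cont'
python3 -m jog '[[-0.6,0,0,0,0,0],[0,0,0,0,0,0],[0,0,0,0,0,0],[0,0,0,0,0,0]]' | egrep 'pos|cont|time'
```

```text
tool_pos: [582.4, 164.5, 25.7]
contact_force: [-10.9, 0.8, 13.0]
time: 30.05
tool_pos: [582.8, 164.5, 25.7]
contact_force: [-10.8, 0.9, 12.4]
```

```bash
python3 -m jog '[[-0.6,0,0,0,0,0],[0,0,0,0,0,0],[0,0,0,0,0,0]]' | egrep 'pos|cont'
python3 -m jog '[[-0.6,0,0,0,0,0],[0,0,0,0,0,0],[0,0,0,0,0,0],[0,0,0,0,0,0]]' | egrep 'pos|cont|time|tcp'
```

```text
tool_pos: [583.2, 164.4, 25.6]
contact_force: [-12.2, 1.1, 13.8]
time: 30.75
tool_pos: [583.5, 164.4, 25.7]
tcp_rot: [-3.141, -0.007, 3.075]
contact_force: [-12.4, -0.2, 14.5]
```

```bash
python3 -m jog '[[0,0,-0.3,0,0,0],[0,0,-0.3,0,0,0],[0,0,0,0,0,0],[0,0,0,0,0,0]]' | egrep 'pos|cont|time|tcp'
```

```text
time: 31.15
tool_pos: [583.5, 164.4, 25.7]
tcp_rot: [-3.141, -0.008, 3.075]
contact_force: [-11.2, 1.3, 9.2]
```

```bash
python3 -m jog '[[0,0,0,0,0,0],[0,0,0,0,0,0],[0,0,0,0,0,0],[0,0,0,0,0,0],[0,0,0,0,0,0]]' 35
python3 -m jog '[[0,0,-2,0,0,0],[0,0,-4,0,0,0],[0,0,-10,0,0,0],[0,0,-20,0,0,0],[0,0,-25,0,0,0],[0,0,-30,0,0,0],[0,0,-30,0,0,0],[0,0,-25,0,0,0],[0,0,-20,0,0,0],[0,0,-10,0,0,0],[0,0,0,0,0,0],[0,0,0,0,0,0]]'; python3 w.py w5 specimen_grip 40
```

```text
time: 31.65
tool_pos: [587.2, 164.0, 26.0]
tcp_rot: [3.142, -0.0, 3.075]
contact_force: [0.7, 0.4, -0.6]
grip_width: 32.4
finger_force: 0.0
time: 32.85
tool_pos: [586.6, 164.0, 201.4]
tcp_rot: [-3.141, -0.001, 3.075]
contact_force: [-1.1, 0.4, -0.6]
grip_width: 31.8
finger_force: 0.0
[586.6 164.  201.4] [-3.1414e+00 -1.0000e-03  3.0748e+00] [-1.13  0.39 -0.6 ]
specimen_grip 0.57 [254. 176.] [585.9 165.1] [58.6 87.6] 86.19155883789062 [[540.0, 139.0], [628.0, 133.0], [632.0, 191.0], [544.0, 197.0]]
```

View pics/w5.png

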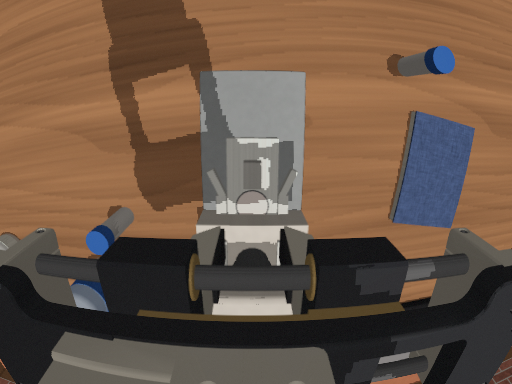

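```bash
python3 -m jog '[[3,0,10,0,0,0],[0,0,25,0,0,0],[0,0,30,0,0,0],[0,0,30,0,0,0],[0,0,20,0,0,0],[0,0,11.7,0,0,0],[0,0,0,0,0,0],[0,0,0,0,0,0],[0,0,0,0,0,0]]'; python3 w.py w6 specimen 22; python3 -c "
import cv2;a=cv2.imread('pics/w6.png')[110:270,150:350];cv2.imwrite('pics/w6c.png',cv2.resize(a,None,fx=3.7,fy=3.7,interpolation=cv2.INTER_CUBIC))"
```

```text
time: 33.85
tool_pos: [584.8, 164.5, 76.6]
tcp_rot: [3.141, 0.002, 3.075]
contact_force: [0.1, -0.7, 0.8]
grip_width: 32.1
finger_force: 0.0
[584.8 164.5  76.6] [3.1410e+00 2.3000e-03 3.0748e+00] [ 0.14 -0.69  0.8 ]
specimen 0.66 [252. 130.] [538.8 168.3] [117.5 141.1] 86.6207504272461 [[465.0, 114.0], [606.0, 106.0], [613.0, 223.0], [472.0, 231.0]]
specimen 0.63 [250. 200.] [587.8 165.3] [60.1 90.1] 86.16136932373047 [[541.0, 138.0], [631.0, 132.0], [635.0, 192.0], [545.0, 198.0]]
```

View pics/w6c.png

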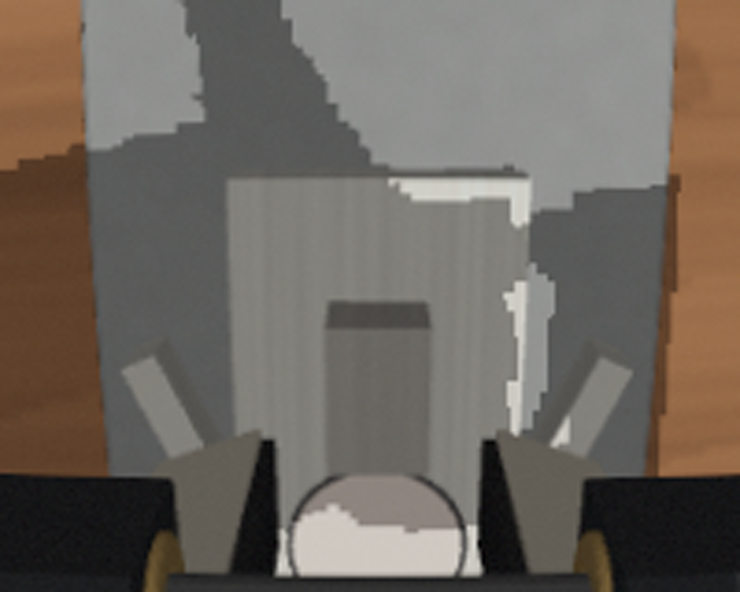

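Run:
```python
from h import *
S={'w2':(dict(tool_pos=[498.7,-124.4,64.7],tcp_rot=[-3.1414,.0017,2.8991]),0),'w6':(dict(tool_pos=[584.8,164.5,76.6],tcp_rot=[3.141,.0023,3.0748]),10)}
for k,(o,b) in S.items():
    g=cv2.imread(f'pics/{k}.png',0).astype(float)[:,242:258].mean(1)
    d=np.gradient(g)
    print(k,[(r,round(g[r])) for r in list(range(152,163))+list(range(190,203))+list(range(233,243))])
    def rel(row,z):
        p=onz('wrist',[[250,row]],z+b,o)[0][:2]-o['tool_pos'][:2]
        y=o['tcp_rot'][2]-np.pi; return round(float(p@[np.cos(y),np.sin(y)]),2)
    def sub(a,c):
        i=a+np.argmax(abs(d[a:c])); w=abs(d[i-1:i+2]); return (np.arange(i-1,i+2)*w).sum()/w.sum()
    for (a,c,z) in((153,163,12),(195,203,30),(234,243,30)):
        r=sub(a,c); print(round(r,2),rel(r,z))
```

```text
w2 [(152, 68), (153, 67), (154, 73), (155, 85), (156, 92), (157, 94), (158, 125), (159, 131), (160, 130), (161, 130), (162, 130), (190, 129), (191, 118), (192, 82), (193, 76), (194, 76), (195, 76), (196, 76), (197, 76), (198, 76), (199, 96), (200, 105), (201, 106), (202, 106), (233, 105), (234, 105), (235, 105), (236, 105), (237, 104), (238, 108), (239, 124), (240, 137), (241, 137), (242, 137)]
157.64 -40.52
198.81 -15.56
238.88 14.32
w6 [(152, 115), (153, 115), (154, 105), (155, 95), (156, 92), (157, 91), (158, 129), (159, 135), (160, 129), (161, 127), (162, 127), (190, 127), (191, 104), (192, 78), (193, 75), (194, 74), (195, 74), (196, 74), (197, 74), (198, 81), (199, 101), (200, 104), (201, 103), (202, 103), (233, 102), (234, 102), (235, 103), (236, 102), (237, 103), (238, 113), (239, 131), (240, 134), (241, 134), (242, 134)]
157.56 -40.22
198.28 -15.31
238.17 14.69
```

```bash
python3 -m jog '[[0,0,-10,0,0,0],[0,0,-25,0,0,0],[0,0,-30,0,0,0],[0,0,-25,0,0,0],[0,0,-10,0,0,0],[0,0,0,0,0,0],[0,0,0,0,0,0],[0,0,0,0,0,0]]' | egrep 'pos|cont' && python3 -c "
from plant import bot
print(bot.close_job())"
```

```text
tool_pos: [583.3, 164.2, 173.9]
contact_force: [0.5, -1.0, -0.7]
the job is handed in; nothing more can be done
None
```

The specimen plate is under the bridge with its nose against the spring stop, pushed in about 2.8 mm (my estimate, give or take 0.5 mm). I let go, a close camera check showed it had stayed put, and I handed the job in at about 35 s with the arm clear and, as far as I could tell, nothing else moved.

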